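# Return the feed bottles to their dosing pumps

### The job

Four refilled feed bottles stand on the bench in front of the dosing pumps. Stand each bottle upright in the spill tray whose colour matches its cap, keeping it upright on the way and setting it down on the tray's floor rather than letting it drop, and leave the hand-held meter and the stoppered flask where they are.

Things in the scene. Friction and masses are not known exactly. Their poses are not given: they have to be found in the camera images.
- bottle_red_center (a point): Loose amber 100 ml laboratory bottle with a red screw cap, standing upright, 250 g or so (190 to 325 g). This point is on its axis half-way up, 52.5 mm above its underside; z runs up the axis. It is round: body 56 mm across up to 58 mm, sloping in to a 38 mm neck, cap 54 mm across from 80 to 105 mm (its top). Can be gripped by the cap from above.
- bottle_blue_center (a point): Loose amber 100 ml laboratory bottle with a blue screw cap, standing upright, 250 g or so (190 to 325 g). This point is on its axis half-way up, 52.5 mm above its underside; z runs up the axis. It is round: body 56 mm across up to 58 mm, sloping in to a 38 mm neck, cap 54 mm across from 80 to 105 mm (its top). Can be gripped by the cap from above.
- bottle_yellow_center (a point): Loose amber 100 ml laboratory bottle with a yellow screw cap, standing upright, 250 g or so (190 to 325 g). This point is on its axis half-way up, 52.5 mm above its underside; z runs up the axis. It is round: body 56 mm across up to 58 mm, sloping in to a 38 mm neck, cap 54 mm across from 80 to 105 mm (its top). Can be gripped by the cap from above.
- bottle_green_center (a point): Loose amber 100 ml laboratory bottle with a green screw cap, standing upright, 250 g or so (190 to 325 g). This point is on its axis half-way up, 52.5 mm above its underside; z runs up the axis. It is round: body 56 mm across up to 58 mm, sloping in to a 38 mm neck, cap 54 mm across from 80 to 105 mm (its top). Can be gripped by the cap from above.
- station_red: Fixed dosing station with the red spill tray and red-marked pump. Origin: centre of the square tray's underside, on the bench; z up, x from the tray towards the pump. Tray 86 mm square outside, 80 mm inside, floor 3 mm thick, rim 15 mm above the bench. The ivory pump behind it is 95 mm wide (along y) and 105 mm high, from 85 to 215 mm along x; its round black pump head sticks out to 64 mm along x, 13 to 71 mm above the bench. A red plate marks its top.
- station_blue: Fixed dosing station with the blue spill tray and blue-marked pump. Origin: centre of the square tray's underside, on the bench; z up, x from the tray towards the pump. Tray 86 mm square outside, 80 mm inside, floor 3 mm thick, rim 15 mm above the bench. The ivory pump behind it is 95 mm wide (along y) and 105 mm high, from 85 to 215 mm along x; its round black pump head sticks out to 64 mm along x, 13 to 71 mm above the bench. A blue plate marks its top.
- station_yellow: Fixed dosing station with the yellow spill tray and yellow-marked pump. Origin: centre of the square tray's underside, on the bench; z up, x from the tray towards the pump. Tray 86 mm square outside, 80 mm inside, floor 3 mm thick, rim 15 mm above the bench. The ivory pump behind it is 95 mm wide (along y) and 105 mm high, from 85 to 215 mm along x; its round black pump head sticks out to 64 mm along x, 13 to 71 mm above the bench. A yellow plate marks its top.
- station_green: Fixed dosing station with the green spill tray and green-marked pump. Origin: centre of the square tray's underside, on the bench; z up, x from the tray towards the pump. Tray 86 mm square outside, 80 mm inside, floor 3 mm thick, rim 15 mm above the bench. The ivory pump behind it is 95 mm wide (along y) and 105 mm high, from 85 to 215 mm along x; its round black pump head sticks out to 64 mm along x, 13 to 71 mm above the bench. A green plate marks its top.
- meter: Bystander: loose grey hand-held meter lying flat on the bench, 75 x 160 mm (x, y) and 30 mm thick. Origin: centre of its underside. Leave alone.
- flask: Bystander: loose small glass conical flask with a black stopper, base 51 mm across, 100 mm high in all. Origin: centre of its underside. Leave alone.

How it is judged:
At the end, for the whole second after the job is handed in: Each of the four bottles stands upright (within 0.1 rad) and at rest on the floor of the tray of its cap's colour, its axis within 18 mm of the tray's centre (anywhere inside the rim) (horizontal distance between bottle_red_center and station_red below 0.018 m and height (world z) of bottle_red_center between 0.05 and 0.06 m and angle between each of bottle_red_center, bottle_blue_center, bottle_yellow_center, bottle_green_center's own z axis and vertical below 0.1 rad and linear speed of each of bottle_red, bottle_blue, bottle_yellow, bottle_green below 0.02 m/s and horizontal distance between bottle_blue_center and station_blue below 0.018 m and height (world z) of bottle_blue_center between 0.05 and 0.06 m and horizontal distance between bottle_yellow_center and station_yellow below 0.018 m and height (world z) of bottle_yellow_center between 0.05 and 0.06 m and horizontal distance between bottle_green_center and station_green below 0.018 m and height (world z) of bottle_green_center between 0.05 and 0.06 m); the robot touches nothing.
It fails at once if the meter or the flask is moved more than 30 mm or the flask is knocked over (distance of any of meter, flask from where it was at the start of the episode above 0.03 m or angle between flask's own z axis and vertical above 0.5 rad).
It fails at once if a bottle is tipped by more than 0.6 rad (angle between any of bottle_red_center, bottle_blue_center, bottle_yellow_center, bottle_green_center's own z axis and vertical above 0.6 rad).
It fails at once if a bottle is dropped or flung: it moves faster than 0.45 m/s (a fall of about 10 mm) with no finger holding it ((contact force between bottle_red and the fingers below 0.05 N and linear speed of bottle_red above 0.45 m/s) or (contact force between bottle_blue and the fingers below 0.05 N and linear speed of bottle_blue above 0.45 m/s) or (contact force between bottle_yellow and the fingers below 0.05 N and linear speed of bottle_yellow above 0.45 m/s) or (contact force between bottle_green and the fingers below 0.05 N and linear speed of bottle_green above 0.45 m/s)).
It also fails if it takes over 112 s, if anything falls off the work surface, if the arm or the gripper's body presses on something with over 40 N, if the wrist force passes 120 N, or if a joint passes its speed limit or range.

### The arm

A 6-joint arm with a two-finger parallel gripper is mounted at the origin on the work surface. World frame = base frame: x ahead of the robot, y to its left, z up, the work surface at z = 0. Lengths are in m, angles in rad, forces in N, time in s.
With the tool pointing down it reaches from about 0.35 to 0.975 m from the base axis. Payload 4.9 kg.
Tool frame: the origin (TCP) lies between the finger pads; the fingertips stand 19 mm ahead of it and the grasp point (between the pads) is the TCP (r.nose_length is the z of the fingertips in the tool frame, in m); z points along the fingers, y is the line along which they close (so a half turn about z gives the same grasp; the last joint's range is limited). The gripper opens to 85 mm and grips with 20 to 120 N. Pads are 22 mm wide; open, the fingers measure 114 mm over their backs; the gripper's body (76 mm by 85 mm) begins 54 mm behind the grasp point. The pads swing forward as they close: fully open they stand 13 mm farther back than shut.
Start: joints at [-0.119, 0.053, 1.613, -0, 1.476, -0.119], TCP at [0.625, 0, 0.25] pointing down, gripper open.
Joint ranges: [-3.01, 3.01], [-1.01, 2.22], [0.06, 2.58], [-1.02, 4.17], [0.09, 2.62], [-3.14, 3.14]. Speed limits (rad/s): [2.57, 2.57, 3.14, 3.14, 3.14, 3.14].

### API

Orientations are given as [roll, pitch, yaw] about the fixed x, y, z axes, in that order (R = Rz(yaw) Ry(pitch) Rx(roll)).
In Python, from plant import monitor, vision, workorder, r gives the robot as it stands.
- The arm moves only by the tool jog_arm, never from a script. Its arguments are lists of equal length, an entry for each row: "grip": the finger opening in mm, from 0 to 85.4; "offset": the shift along the tool's x, y, z in mm, a list of three; "spin": the turn about the tool's z in degrees. A call has 1 to 5 rows; each row shifts and turns the commanded pose from where the row before left it, along the tool's axes as they then stand; what a row does not reach is not made up. A row lasts 1/12 s, in which the tool goes at most 41.7 mm and 7.16 degrees, less where a joint would pass 70% of its speed; a pose out of reach is approached as far as the arm can. A call is refused whole if a number of a shift passes 41.7 or a number of a turn 7.16, either way. A call with a gripper value outside its range is refused whole. The fingers move at their own pace and stop on an object; "grip_force" is the grip in N (left out, the last holds). Time passes only in rows, so rows that do not move let the fingers close. It gives the time, the measured TCP pose, the force, the opening and the grip force at its end, in the units of the state.
- monitor.get_state(): the state, without advancing time (a new reading comes with each control period).
- vision.camera(name): name is "scene" or "side" or "wrist"; returns a dict with "img" (420x560x3 uint8, red, green, blue), "fx", "fy", "cx", "cy" (pixels), "R" (3x3) and "t" (3): a world point X has camera coordinates R X + t. Camera axes: x right, y down, z forward; pixel columns grow to the right and rows downward; lengths in m; the calibration is good to about 2 mm. A picture is of the moment at which its call begins. There is no depth.
- workorder.finish_job(): hands the job in; it is judged then, once.
Trained networks look in the newest picture that a camera, given by its name, has taken for a name from the list of things; names that differ only in an ending like _2 or _b are one class to them, and where a whole thing is asked for, a point or a joint stands for the part that bears it (a point fixed in the world has none). Each returns a list of dicts, best first, with "p" (0 to 1); they miss things now and then, are a little off and sometimes report something else, mostly with a low value. They report only what shows in the picture. A call takes as long as a camera call.
- vision.spot_in(name, camera): "rect" ([left, top, right, bottom] in pixels, round what is visible of it).
- vision.masks_of(name, camera): "pixels" (420x560 bool, what is visible of it) and "rect" ([left, top, right, bottom] in pixels, round what is visible of it).
- vision.place_of(name, camera): "at" ([row, column] in pixels: a listed point, or the origin of a listed thing).
The state is a dict: "time": time; "joint_pos": joint angles; "joint_vel": joint speeds; "joint_efforts": joint torques, N m; "tcp_pos": TCP position; "eef_rot": TCP orientation; "ft_force": force on the tool from outside, world axes, zero at the start; "torque": the same for the moment, N m; "grip_width": finger opening in m; "grip_force": force on a finger pad.
Only numpy, scipy, OpenCV 4.12 (cv2) and the standard library are available. Lean on these libraries where they do the work, as an engineer would, in place of code of your own. Each camera call takes 0.05 s, during which the arm holds its last target. There are 200 camera calls.

## Working session

There is one attempt and no reset: what is moved stays moved. The work goes in short steps, Python scripts to look and compute and a tool call to move; the robot and the scene stay as the last step left them, time stands still between calls to the robot, and variables do not carry over. Pictures are saved under pics/ and viewed, at most 14 in all, crops included, and the job is handed in when it is done.

Besides the shell and the picture viewer there is one more tool, called as a command line: name --pt "numbers of a row" for each row, then --argument value for the rest. jog_arm: Moves the arm, as the interface text tells. Its arguments: {"type":"object","properties":{"grip":{"type":"array"},"offset":{"type":"array"},"spin":{"type":"array"},"grip_force":{"type":"number"}},"required":["grip","offset","spin"]}

```bash
mkdir -p pics
cat > h.py <<'E'
import numpy as np, cv2
from plant import monitor, vision, workorder, r
def ray(c,px,z):
    row,col=px; d=c["R"].T@np.array([(col-c["cx"])/c["fx"],(row-c["cy"])/c["fy"],1.]); o=-c["R"].T@c["t"]
    return o+d*(z-o[2])/d[2]
def save(c,n): cv2.imwrite("pics/"+n+".png",c["img"][:,:,::-1])
E
python3 - <<'E'
from h import *
for cam in ["scene","side"]:
    c=vision.camera(cam); save(c,cam+"0"); print(cam,"cam at",(-c["R"].T@c["t"]).round(3))
    for col in "red blue yellow green".split():
        for n,z in (("bottle_%s_center"%col,.0525),("station_"+col,0)):
            for d in vision.place_of(n,cam)[:2]: print(n,round(d["p"],2),np.round(d["at"]),ray(c,d["at"],z)[:2].round(3))
    for n in("meter","flask"):
        for d in vision.place_of(n,cam)[:1]: print(n,round(d["p"],2),np.round(d["at"]),ray(c,d["at"],0)[:2].round(3))
s=monitor.get_state(); print(s["time"],s["tcp_pos"],s["eef_rot"])
E
```

```text
scene cam at [ 1.328 -0.229  0.888]
bottle_red_center 0.62 [170. 374.] [0.431 0.308]
station_red 0.66 [218. 405.] [0.589 0.337]
bottle_blue_center 0.78 [195. 247.] [ 0.431 -0.078]
bottle_blue_center 0.74 [216. 407.] [0.631 0.312]
station_blue 0.84 [252. 254.] [ 0.596 -0.099]
bottle_yellow_center 0.63 [212. 161.] [ 0.434 -0.317]
bottle_green_center 0.74 [182. 299.] [0.418 0.078]
station_green 0.7 [257. 163.] [ 0.548 -0.332]
station_green 0.41 [185. 301.] [0.378 0.097]
meter 0.57 [247.  92.] [ 0.462 -0.511]
flask 0.74 [188. 433.] [0.501 0.475]
side cam at [0.414 1.112 1.188]
bottle_red_center 0.68 [286. 298.] [0.434 0.308]
bottle_red_center 0.34 [190. 258.] [ 0.582 -0.044]
station_red 0.86 [306. 239.] [0.587 0.348]
bottle_blue_center 0.83 [188. 306.] [ 0.434 -0.071]
bottle_blue_center 0.19 [286. 298.] [0.434 0.307]
station_blue 0.6 [190. 258.] [ 0.589 -0.097]
bottle_yellow_center 0.65 [139. 307.] [ 0.443 -0.313]
bottle_yellow_center 0.57 [149. 280.] [ 0.531 -0.254]
station_yellow 0.71 [238. 255.] [0.576 0.107]
bottle_green_center 0.65 [223. 302.] [0.436 0.082]
station_green 0.66 [146. 278.] [ 0.545 -0.329]
station_green 0.46 [238. 258.] [0.565 0.106]
meter 0.72 [120. 302.] [ 0.469 -0.494]
flask 0.6 [357. 272.] [0.484 0.489]
1.1 [6.24963678e-01 1.96667515e-07 2.50276192e-01] [-3.14150028e+00  1.39732589e-06  1.57078682e+00]
```

```bash
ls pics
```

```text
scene0.png
side0.png
```

View both.

View pics/scene0.png

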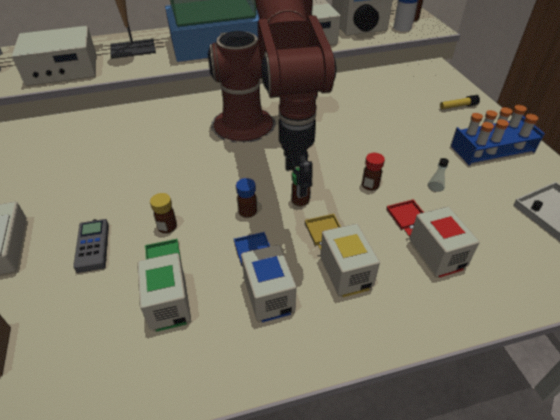

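View pics/side0.png

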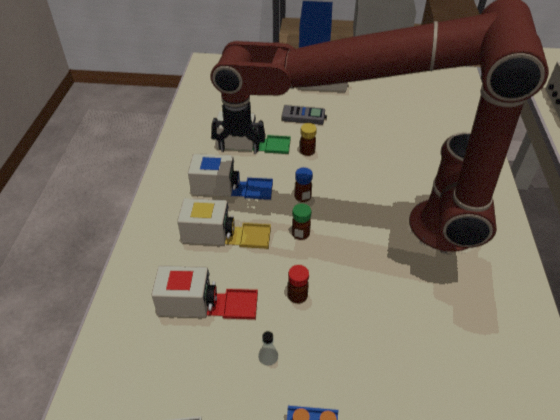

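Scene: caps at yellow (162,202), blue (246,187), green (~300,180, behind the gripper), red (374,160). Trays from left to right: green (163,250), blue (252,245), yellow (323,229), red (407,213). The side view agrees with this, and shows that the network's second blue and yellow hits are false. Tool x is world +y, tool y is world +x. I'll start with blue.

jog_arm --grip '[85,85,85,85,85]' --pt "-15 -36 0" --pt "-15 -39 0" --pt "-15 -39 0" --pt "-15 -39 0" --pt "-15 -38 0" --spin '[0,0,0,0,0]' --grip_force 60

```text
time: 1.52
tcp_pos: [0.4326, -0.0751, 0.25]
eef_rot: [-3.141, 0.0, 1.572]
ft_force: [0.2, 0.0, 0.3]
grip_width: 0.0849
grip_force: 0.0
```

jog_arm --grip '[85]' --pt "0 0 0" --spin '[0]'

```text
time: 1.6
tcp_pos: [0.4293, -0.0758, 0.2492]
eef_rot: [-3.139, 0.001, 1.568]
ft_force: [0.6, -0.2, -1.0]
grip_width: 0.0848
grip_force: 0.0
```

```bash
cat >> h.py <<'E'
def look(cam,items,save_as=None):
    c=vision.camera(cam)
    if save_as: save(c,save_as)
    print(cam,"tcp",np.round(monitor.get_state()["tcp_pos"],4),"cam at",(-c["R"].T@c["t"]).round(3))
    for n,z in items:
        for d in vision.place_of(n,cam)[:2]: print(" ",n,round(d["p"],2),np.round(d["at"]),ray(c,d["at"],z)[:2].round(4))
    return c
E
python3 - <<'E'
from h import *
look("wrist",[("bottle_blue_center",.0525),("bottle_green_center",.0525),("station_blue",0),("station_yellow",0)],"w1")
E
```

```text
wrist tcp [ 0.4319 -0.0755  0.25  ] cam at [0.43  0.004 0.371]
  bottle_blue_center 0.66 [198. 297.] [ 0.4438 -0.0843]
  station_blue 0.67 [198. 409.] [ 0.5883 -0.0989]
  station_yellow 0.84 [ 12. 421.] [0.5746 0.1045]
```

View pics/w1.png

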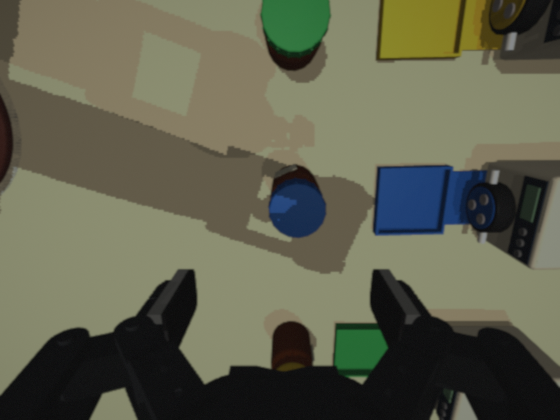

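Blue cap centre is at (col 297, row 207), green cap at about (296, 17). The blue tray rim spans cols 374–446 and rows 165–236, so its centre is about (410, 200). The yellow tray is partly visible, at cols 378–462.

Run:
```python
from h import *
c=vision.camera("wrist")
for n,p,z in [("bluecap",(207,297),.105),("blue cap lr",(207,269),.105),("",(207,326),.105),("greencap",(19,296),.105),("bluetray",(200.5,410),.013),("tl",(165,376),.015),("bl",(235,374),.015),("tr",(166,450),.015),("br",(235,443),.015)]:
    print(n,ray(c,p,z)[:2].round(4))
```

```text
bluecap [ 0.4478 -0.0777]
blue cap lr [ 0.4219 -0.0777]
 [ 0.4747 -0.0777]
greencap [0.4448 0.0737]
bluetray [ 0.5916 -0.0975]
tl [ 0.5448 -0.0534]
bl [ 0.5508 -0.1427]
tr [ 0.6325 -0.0545]
br [ 0.6388 -0.1426]
```

jog_arm --grip '[85,85,85,85,85]' --pt "-2 15 20" --pt "0 0 38" --pt "0 0 38" --pt "0 0 36" --pt "0 0 22" --spin '[0,0,0,0,0]'

```text
time: 2.32
tcp_pos: [0.448, -0.0757, 0.092]
eef_rot: [-3.136, -0.002, 1.572]
ft_force: [-0.7, 0.1, 0.3]
grip_width: 0.0849
grip_force: 0.0
```

jog_arm --grip '[48,48,48,48,48]' --pt "0 0 0" --pt "0 0 0" --pt "0 0 0" --pt "0 0 0" --pt "0 0 0" --spin '[0,0,0,0,0]'

```text
time: 2.73
tcp_pos: [0.4507, -0.0772, 0.0981]
eef_rot: [3.138, 0.001, 1.571]
ft_force: [-0.1, 0.0, -2.6]
grip_width: 0.0524
grip_force: 63.1
```

jog_arm --grip '[48,48,48,48,48]' --pt "0 0 -15" --pt "0 0 -20" --pt "0 0 -15" --pt "0 0 0" --pt "0 0 0" --spin '[0,0,0,0,0]'

```text
time: 3.15
tcp_pos: [0.4503, -0.0772, 0.1479]
eef_rot: [3.138, 0.001, 1.571]
ft_force: [0.7, -0.0, -2.8]
grip_width: 0.0528
grip_force: 63.9
```

jog_arm --grip '[48,48,48,48,48]' --pt "-2 15 0" --pt "-4 30 0" --pt "-6 35 0" --pt "-4 30 0" --pt "-2 20 0" --spin '[0,0,0,0,0]'

```text
time: 3.57
tcp_pos: [0.5809, -0.0952, 0.1447]
eef_rot: [-3.141, -0.0, 1.571]
ft_force: [-0.1, -0.2, -3.5]
grip_width: 0.0525
grip_force: 64.3
```

jog_arm --grip '[48,48,48,48,48]' --pt "-2 12 0" --pt "0 0 0" --pt "0 0 0" --pt "0 0 0" --pt "0 0 0" --spin '[0,0,0,0,0]'

```text
time: 3.98
tcp_pos: [0.5901, -0.0966, 0.1455]
eef_rot: [-3.14, -0.0, 1.571]
ft_force: [0.5, -0.5, -3.1]
grip_width: 0.0523
grip_force: 64.3
```

Run:
```python
from h import *
look("wrist",[("bottle_blue_center",.0925),("station_blue",0)],"w2")
```

```text
wrist tcp [ 0.5903 -0.0966  0.1458] cam at [ 0.59  -0.017  0.268]
  station_blue 0.57 [206. 285.] [ 0.5912 -0.0982]
```

View pics/w2.png

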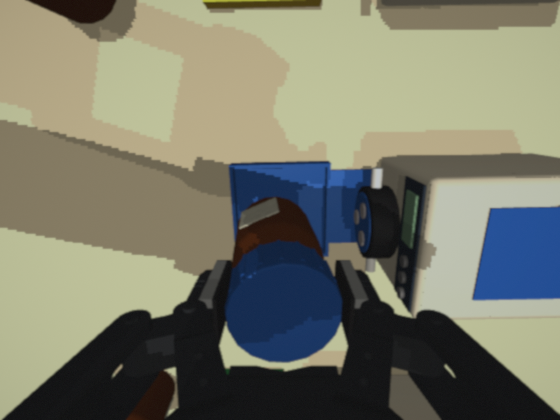

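The blue bottle is held upright with its cap at (283,300). The tray is directly under it at cols 232–328. Lowering.

jog_arm --grip '[48,48,48,48,48]' --pt "0 1 12" --pt "0 0 16" --pt "0 0 10" --pt "0 0 4" --pt "0 0 0" --spin '[0,0,0,0,0]'

```text
time: 4.55
tcp_pos: [0.5911, -0.0965, 0.1022]
eef_rot: [-3.138, -0.001, 1.571]
ft_force: [-0.1, -0.3, -2.4]
grip_width: 0.0525
grip_force: 64.4
```

jog_arm --grip '[48,48,48,48]' --pt "0 0 1" --pt "0 0 1" --pt "0 0 1" --pt "0 0 0" --spin '[0,0,0,0]'

```text
time: 4.88
tcp_pos: [0.5926, -0.097, 0.1018]
eef_rot: [3.141, 0.0, 1.571]
ft_force: [-0.1, 0.1, -2.7]
grip_width: 0.0526
grip_force: 64.4
```

jog_arm --grip '[48,48,48]' --pt "0 0 1" --pt "0 0 1" --pt "0 0 0" --spin '[0,0,0]'

```text
time: 5.13
tcp_pos: [0.5928, -0.0971, 0.1008]
eef_rot: [3.141, 0.001, 1.571]
ft_force: [-3.8, 0.9, 4.4]
grip_width: 0.0524
grip_force: 64.8
```

jog_arm --grip '[60,75,80,80,80]' --pt "0 0 0" --pt "0 0 0" --pt "0 0 0" --pt "0 0 0" --pt "0 0 -10" --spin '[0,0,0,0,0]'

```text
time: 5.55
tcp_pos: [0.5909, -0.0965, 0.1073]
eef_rot: [-3.138, -0.001, 1.571]
ft_force: [0.0, 0.6, -0.0]
grip_width: 0.0801
grip_force: 0.0
```

jog_arm --grip '[80,85,85,85,85]' --pt "0 0 -25" --pt "0 0 -30" --pt "0 0 -35" --pt "0 0 -30" --pt "10 -10 -20" --spin '[0,0,0,0,0]'

```text
time: 5.97
tcp_pos: [0.5843, -0.0882, 0.2545]
eef_rot: [3.135, 0.002, 1.57]
ft_force: [-0.3, -0.2, 1.4]
grip_width: 0.0849
grip_force: 0.0
```

jog_arm --grip '[85,85,85,85,85]' --pt "25 -25 0" --pt "30 -28 0" --pt "30 -28 0" --pt "30 -28 0" --pt "25 -20 0" --spin '[0,0,0,0,0]'

```text
time: 6.38
tcp_pos: [0.4514, 0.0545, 0.25]
eef_rot: [3.141, -0.0, 1.571]
ft_force: [-0.5, 0.1, 0.1]
grip_width: 0.0847
grip_force: 0.0
```

jog_arm --grip '[85,85,85]' --pt "20 -8 0" --pt "0 0 0" --pt "0 0 0" --spin '[0,0,0]'

```text
time: 6.63
tcp_pos: [0.4452, 0.0738, 0.2503]
eef_rot: [3.139, 0.0, 1.573]
ft_force: [-0.1, -0.8, -0.4]
grip_width: 0.0849
grip_force: 0.0
```

Run:
```python
from h import *
look("wrist",[("bottle_green_center",.0525),("station_yellow",0),("bottle_blue_center",.0555),("station_blue",0)],"w3")
```

```text
wrist tcp [0.4456 0.0731 0.2501] cam at [0.445 0.153 0.373]
  station_yellow 0.94 [157. 388.] [0.5733 0.1027]
  bottle_blue_center 0.55 [327. 391.] [ 0.5817 -0.1025]
```

View pics/w3.png

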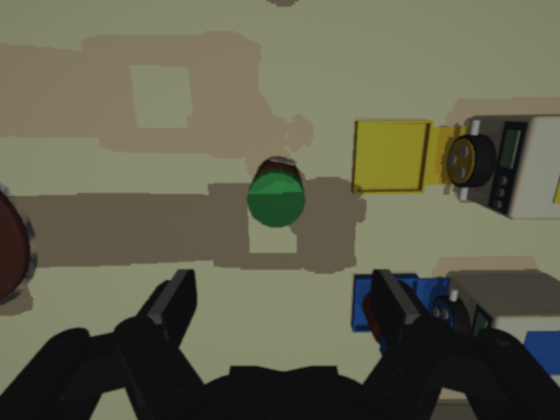

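Green cap centre is at (276,198), so the bottle is at about (0.443, 0.079). The yellow tray spans cols 352–430 and rows 120–193, centre (0.574, 0.103). The blue bottle stands in its tray at (380,310).

jog_arm --grip '[85,85,85,85,85]' --pt "6 -2 20" --pt "0 0 38" --pt "0 0 38" --pt "0 0 36" --pt "0 0 22" --spin '[0,0,0,0,0]'

```text
time: 7.3
tcp_pos: [0.4413, 0.0784, 0.0911]
eef_rot: [-3.136, 0.0, 1.569]
ft_force: [-0.5, 0.4, -0.5]
grip_width: 0.085
grip_force: 0.0
```

jog_arm --grip '[48,48,48,48,48]' --pt "0 0 0" --pt "0 0 0" --pt "0 0 0" --pt "0 0 0" --pt "0 0 0" --spin '[0,0,0,0,0]'

```text
time: 7.72
tcp_pos: [0.4448, 0.079, 0.0973]
eef_rot: [3.138, -0.0, 1.571]
ft_force: [-0.2, 0.3, -1.9]
grip_width: 0.0524
grip_force: 62.9
```

jog_arm --grip '[48,48,48,48,48]' --pt "0 0 -15" --pt "0 0 -30" --pt "0 0 -35" --pt "0 0 -35" --pt "0 0 -30" --spin '[0,0,0,0,0]'

```text
time: 8.13
tcp_pos: [0.4438, 0.0792, 0.2439]
eef_rot: [3.138, -0.0, 1.571]
ft_force: [0.5, -0.0, -2.2]
grip_width: 0.0526
grip_force: 63.5
```

jog_arm --grip '[48,48,48,48,48]' --pt "-15 0 0" --pt "-25 5 0" --pt "-32 5 0" --pt "-35 10 0" --pt "-35 10 0" --spin '[0,0,0,0,0]'

```text
time: 8.55
tcp_pos: [0.4737, -0.0642, 0.2418]
eef_rot: [3.139, 0.001, 1.572]
ft_force: [1.1, 0.0, -1.7]
grip_width: 0.0527
grip_force: 63.5
```

jog_arm --grip '[48,48,48,48,48]' --pt "-35 10 0" --pt "-35 10 0" --pt "-35 10 0" --pt "-35 10 0" --pt "-35 10 0" --spin '[0,0,0,0,0]'

```text
time: 8.97
tcp_pos: [0.5238, -0.2399, 0.2415]
eef_rot: [3.14, 0.001, 1.57]
ft_force: [0.4, 0.9, -2.5]
grip_width: 0.0524
grip_force: 63.5
```

jog_arm --grip '[48,48,48,48,48]' --pt "-32 10 0" --pt "-25 8 0" --pt "-20 4 0" --pt "-15 0 0" --pt "0 0 0" --spin '[0,0,0,0,0]'

```text
time: 9.38
tcp_pos: [0.5451, -0.3326, 0.2409]
eef_rot: [3.141, 0.002, 1.568]
ft_force: [-0.5, 1.0, -1.9]
grip_width: 0.053
grip_force: 63.5
```

jog_arm --grip '[48,48]' --pt "0 0 0" --pt "0 0 0" --spin '[0,0]'

```text
time: 9.55
tcp_pos: [0.5452, -0.3291, 0.2406]
eef_rot: [3.141, -0.0, 1.571]
ft_force: [-0.6, -0.8, -2.2]
grip_width: 0.0529
grip_force: 63.5
```

Run:
```python
from h import *
look("wrist",[("bottle_yellow_center",.0525),("station_green",0)],"w4")
```

```text
wrist tcp [ 0.5453 -0.3289  0.2406] cam at [ 0.545 -0.25   0.363]
  bottle_yellow_center 0.96 [179. 182.] [ 0.4401 -0.3147]
  station_green 0.82 [185. 286.] [ 0.5487 -0.3333]
```

View pics/w4.png

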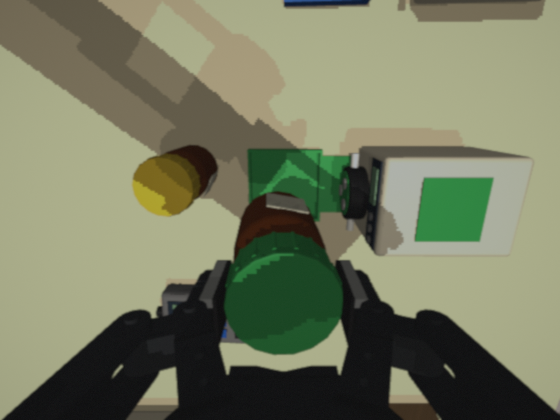

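The green tray spans cols 248–321 and rows 149–220, matching the network's (286,185). The bottle is upright in the grip. The yellow cap at (165,185) is clear. Shifting +3 mm in x and −4 mm in y, then lowering.

jog_arm --grip '[48,48,48,48,48]' --pt "-4 3 12" --pt "0 0 25" --pt "0 0 32" --pt "0 0 28" --pt "0 0 18" --spin '[0,0,0,0,0]'

```text
time: 10.12
tcp_pos: [0.5468, -0.3322, 0.1206]
eef_rot: [-3.138, -0.003, 1.571]
ft_force: [-0.6, 0.3, -3.1]
grip_width: 0.0524
grip_force: 63.6
```

jog_arm --grip '[48,48,48,48,48]' --pt "0 0 12" --pt "0 0 7" --pt "0 0 2" --pt "0 0 0" --pt "0 0 0" --spin '[0,0,0,0,0]'

```text
time: 10.53
tcp_pos: [0.5493, -0.3345, 0.106]
eef_rot: [3.139, 0.002, 1.571]
ft_force: [-0.4, -0.2, -1.9]
grip_width: 0.0528
grip_force: 63.6
```

jog_arm --grip '[48,48,48,48]' --pt "0 0 1" --pt "0 0 1" --pt "0 0 0" --pt "0 0 0" --spin '[0,0,0,0]'

```text
time: 10.87
tcp_pos: [0.5485, -0.334, 0.1028]
eef_rot: [3.141, 0.0, 1.571]
ft_force: [-0.0, 0.3, -3.1]
grip_width: 0.0525
grip_force: 63.6
```

jog_arm --grip '[48,48,48,48]' --pt "0 0 1" --pt "0 0 1" --pt "0 0 0.5" --pt "0 0 0" --spin '[0,0,0,0]'

```text
time: 11.2
tcp_pos: [0.5484, -0.334, 0.1001]
eef_rot: [3.142, 0.0, 1.571]
ft_force: [-1.3, -0.3, -0.2]
grip_width: 0.0526
grip_force: 64.0
```

jog_arm --grip '[60,75,80,80,80]' --pt "0 0 0" --pt "0 0 0" --pt "0 0 0" --pt "0 0 0" --pt "0 0 -10" --spin '[0,0,0,0,0]'

```text
time: 11.62
tcp_pos: [0.5472, -0.333, 0.1079]
eef_rot: [-3.138, -0.002, 1.571]
ft_force: [-0.7, 0.6, -1.3]
grip_width: 0.08
grip_force: 0.0
```

jog_arm --grip '[80,85,85,85,85]' --pt "0 0 -25" --pt "0 0 -30" --pt "0 0 -35" --pt "0 0 -30" --pt "3 -10 -20" --spin '[0,0,0,0,0]'

```text
time: 12.03
tcp_pos: [0.5401, -0.3318, 0.2553]
eef_rot: [3.136, 0.004, 1.571]
ft_force: [0.8, 0.8, 0.7]
grip_width: 0.0848
grip_force: 0.0
```

jog_arm --grip '[85,85,85,85,85]' --pt "5 -30 0" --pt "5 -35 0" --pt "5 -25 0" --pt "0 -8 0" --pt "0 0 0" --spin '[0,0,0,0,0]'

```text
time: 12.45
tcp_pos: [0.4393, -0.316, 0.2509]
eef_rot: [3.14, 0.001, 1.569]
ft_force: [0.4, 1.1, 0.3]
grip_width: 0.085
grip_force: 0.0
```

jog_arm --grip '[85,85]' --pt "0 0 0" --pt "0 0 0" --spin '[0,0]'

```text
time: 12.62
tcp_pos: [0.4413, -0.3162, 0.2503]
eef_rot: [3.141, 0.0, 1.571]
ft_force: [0.0, 0.4, 0.3]
grip_width: 0.0848
grip_force: 0.0
```

Run:
```python
from h import *
look("wrist",[("bottle_yellow_center",.0525),("bottle_green_center",.0555),("station_green",0)],"w5")
```

```text
wrist tcp [ 0.4413 -0.3161  0.25  ] cam at [ 0.441 -0.237  0.373]
  bottle_yellow_center 0.55 [313. 298.] [ 0.4602 -0.4736]
  bottle_green_center 0.58 [208. 373.] [ 0.5398 -0.335 ]
```

View pics/w5.png

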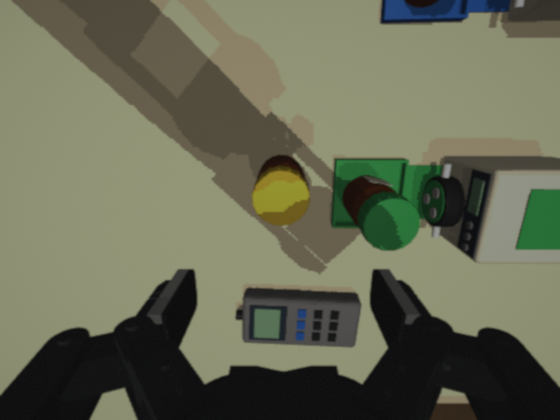

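The yellow cap is at (281,196), so the bottle is at about (0.442, −0.309). The network's hit at (298,313) is actually the meter. The green bottle stands in its tray.

jog_arm --grip '[85,85,85,85,85]' --pt "7 1 20" --pt "0 0 38" --pt "0 0 38" --pt "0 0 36" --pt "0 0 22" --spin '[0,0,0,0,0]'

```text
time: 13.23
tcp_pos: [0.4399, -0.3071, 0.0913]
eef_rot: [-3.137, -0.004, 1.571]
ft_force: [-0.4, 0.4, -1.0]
grip_width: 0.0851
grip_force: 0.0
```

jog_arm --grip '[48,48,48,48,48]' --pt "0 0 0" --pt "0 0 0" --pt "0 0 0" --pt "0 0 0" --pt "0 0 0" --spin '[0,0,0,0,0]'

```text
time: 13.65
tcp_pos: [0.4424, -0.3098, 0.098]
eef_rot: [3.139, 0.003, 1.571]
ft_force: [0.8, -0.1, -1.7]
grip_width: 0.0524
grip_force: 62.7
```

jog_arm --grip '[48,48,48,48,48]' --pt "0 0 -15" --pt "0 0 -30" --pt "0 0 -35" --pt "0 0 -35" --pt "0 0 -30" --spin '[0,0,0,0,0]'

```text
time: 14.07
tcp_pos: [0.4417, -0.3092, 0.2446]
eef_rot: [3.139, 0.003, 1.571]
ft_force: [1.0, -0.5, -2.3]
grip_width: 0.0522
grip_force: 63.2
```

jog_arm --grip '[48,48,48,48,48]' --pt "15 0 0" --pt "25 5 0" --pt "32 8 0" --pt "35 12 0" --pt "35 12 0" --spin '[0,0,0,0,0]'

```text
time: 14.48
tcp_pos: [0.4783, -0.1654, 0.2412]
eef_rot: [3.14, 0.0, 1.569]
ft_force: [0.8, -0.4, -1.4]
grip_width: 0.0525
grip_force: 63.3
```

jog_arm --grip '[48,48,48,48,48]' --pt "35 13 0" --pt "35 13 0" --pt "35 13 0" --pt "35 13 0" --pt "35 13 0" --spin '[0,0,0,0,0]'

```text
time: 14.9
tcp_pos: [0.5434, 0.0104, 0.2412]
eef_rot: [3.14, 0.0, 1.571]
ft_force: [1.6, -0.6, -2.4]
grip_width: 0.0524
grip_force: 63.3
```

jog_arm --grip '[48,48,48,48,48]' --pt "32 12 0" --pt "28 10 0" --pt "20 8 0" --pt "15 0 0" --pt "0 0 0" --spin '[0,0,0,0,0]'

```text
time: 15.32
tcp_pos: [0.573, 0.1062, 0.2408]
eef_rot: [3.142, -0.001, 1.574]
ft_force: [-0.2, -0.2, -1.5]
grip_width: 0.0526
grip_force: 63.4
```

jog_arm --grip '[48,48]' --pt "0 0 0" --pt "0 0 0" --spin '[0,0]'

```text
time: 15.48
tcp_pos: [0.573, 0.1028, 0.2408]
eef_rot: [3.141, 0.0, 1.571]
ft_force: [0.4, -0.6, -1.9]
grip_width: 0.0522
grip_force: 63.4
```

Run:
```python
from h import *
look("wrist",[("station_yellow",0)],"w6")
```

```text
wrist tcp [0.5731 0.1025 0.2409] cam at [0.573 0.182 0.363]
  station_yellow 0.65 [182. 286.] [0.5763 0.1029]
```

View pics/w6.png

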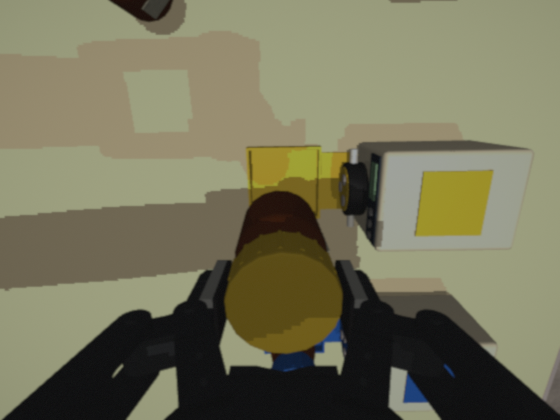

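The yellow tray spans cols 248–320 and rows 146–218, so its centre is about (284,182). Adding +2 mm in x, then lowering.

jog_arm --grip '[48,48,48,48,48]' --pt "0 2 12" --pt "0 0 25" --pt "0 0 32" --pt "0 0 28" --pt "0 0 18" --spin '[0,0,0,0,0]'

```text
time: 16.0
tcp_pos: [0.5732, 0.1022, 0.1213]
eef_rot: [-3.137, 0.0, 1.57]
ft_force: [-0.5, -0.2, -1.9]
grip_width: 0.0523
grip_force: 63.4
```

jog_arm --grip '[48,48,48,48,48]' --pt "0 0 12" --pt "0 0 7" --pt "0 0 2" --pt "0 0 1" --pt "0 0 0" --spin '[0,0,0,0,0]'

```text
time: 16.42
tcp_pos: [0.5763, 0.1031, 0.1051]
eef_rot: [3.139, -0.0, 1.571]
ft_force: [-0.0, 0.1, -1.8]
grip_width: 0.0523
grip_force: 63.4
```

jog_arm --grip '[48,48,48,48,48]' --pt "0 0 1" --pt "0 0 1" --pt "0 0 0.5" --pt "0 0 0" --pt "0 0 0" --spin '[0,0,0,0,0]'

```text
time: 16.83
tcp_pos: [0.5754, 0.1032, 0.1015]
eef_rot: [3.141, -0.0, 1.571]
ft_force: [0.1, 0.3, -2.0]
grip_width: 0.0524
grip_force: 63.4
```

jog_arm --grip '[48,48,48,48]' --pt "0 0 1" --pt "0 0 0.5" --pt "0 0 0" --pt "0 0 0" --spin '[0,0,0,0]'

```text
time: 17.17
tcp_pos: [0.5756, 0.1032, 0.1005]
eef_rot: [3.141, -0.0, 1.571]
ft_force: [-1.2, -0.6, 4.0]
grip_width: 0.0523
grip_force: 63.9
```

jog_arm --grip '[60,75,80,80,80]' --pt "0 0 0" --pt "0 0 0" --pt "0 0 0" --pt "0 0 0" --pt "0 0 -10" --spin '[0,0,0,0,0]'

```text
time: 17.58
tcp_pos: [0.5737, 0.103, 0.1077]
eef_rot: [-3.137, 0.0, 1.571]
ft_force: [-0.6, 0.6, 0.2]
grip_width: 0.0806
grip_force: 0.0
```

jog_arm --grip '[80,85,85,85,85]' --pt "0 0 -25" --pt "0 0 -30" --pt "0 0 -35" --pt "0 0 -30" --pt "10 -6 -20" --spin '[0,0,0,0,0]'

```text
time: 18.0
tcp_pos: [0.5711, 0.1122, 0.255]
eef_rot: [3.135, 0.0, 1.569]
ft_force: [0.1, -0.9, 0.8]
grip_width: 0.0848
grip_force: 0.0
```

jog_arm --grip '[85,85,85,85,85]' --pt "25 -20 0" --pt "32 -24 0" --pt "32 -24 0" --pt "32 -24 0" --pt "32 -20 0" --spin '[0,0,0,0,0]'

```text
time: 18.42
tcp_pos: [0.4559, 0.2673, 0.2509]
eef_rot: [3.14, -0.001, 1.57]
ft_force: [1.1, 0.4, -0.3]
grip_width: 0.0849
grip_force: 0.0
```

jog_arm --grip '[85,85,85,85,85]' --pt "25 -18 0" --pt "14 0 0" --pt "0 0 0" --pt "0 0 0" --pt "0 0 0" --spin '[0,0,0,0,0]'

```text
time: 18.83
tcp_pos: [0.44, 0.3044, 0.2501]
eef_rot: [3.141, 0.001, 1.57]
ft_force: [-0.3, -0.6, -0.8]
grip_width: 0.0851
grip_force: 0.0
```

Run:
```python
from h import *
look("wrist",[("bottle_red_center",.0525),("bottle_yellow_center",.0555),("station_red",0)],"w7")
```

```text
wrist tcp [0.4401 0.3042 0.2499] cam at [0.44  0.384 0.372]
  bottle_yellow_center 0.59 [346. 387.] [0.5731 0.1002]
  station_red 0.72 [143. 401.] [0.5811 0.3494]
```

View pics/w7.png

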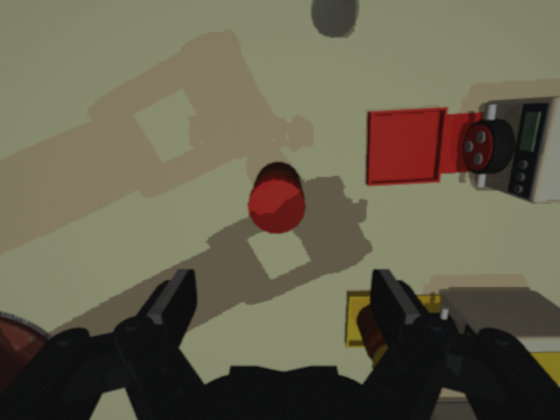

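The red cap is at (277,204), so the bottle is at (0.438, 0.304). The red tray spans cols 366–446 and rows 108–186. The flask at (334,12) is well clear.

jog_arm --grip '[85,85,85,85,85]' --pt "0 -2 20" --pt "0 0 38" --pt "0 0 38" --pt "0 0 36" --pt "0 0 22" --spin '[0,0,0,0,0]'

```text
time: 19.45
tcp_pos: [0.4356, 0.3033, 0.0915]
eef_rot: [-3.137, 0.003, 1.569]
ft_force: [-0.1, 0.2, -0.1]
grip_width: 0.0851
grip_force: 0.0
```

jog_arm --grip '[48,48,48,48,48]' --pt "0 0 0" --pt "0 0 0" --pt "0 0 0" --pt "0 0 0" --pt "0 0 0" --spin '[0,0,0,0,0]'

```text
time: 19.87
tcp_pos: [0.4386, 0.3057, 0.098]
eef_rot: [3.138, -0.002, 1.571]
ft_force: [0.2, -0.6, -1.7]
grip_width: 0.0521
grip_force: 62.9
```

jog_arm --grip '[48,48,48,48,48]' --pt "0 0 -15" --pt "0 0 -30" --pt "0 0 -25" --pt "0 0 -10" --pt "0 0 0" --spin '[0,0,0,0,0]'

```text
time: 20.28
tcp_pos: [0.4395, 0.3063, 0.1804]
eef_rot: [3.134, -0.004, 1.571]
ft_force: [1.1, -0.5, -1.2]
grip_width: 0.0523
grip_force: 63.5
```

jog_arm --grip '[48,48,48,48,48]' --pt "4 15 0" --pt "8 28 0" --pt "10 32 0" --pt "10 32 0" --pt "6 24 0" --spin '[0,0,0,0,0]'

```text
time: 20.7
tcp_pos: [0.5696, 0.3434, 0.1735]
eef_rot: [-3.14, 0.001, 1.571]
ft_force: [0.3, 0.2, -1.7]
grip_width: 0.0524
grip_force: 63.7
```

jog_arm --grip '[48,48,48,48,48]' --pt "3 14 0" --pt "0 0 0" --pt "0 0 0" --pt "0 0 0" --pt "0 0 0" --spin '[0,0,0,0,0]'

```text
time: 21.12
tcp_pos: [0.581, 0.3459, 0.1749]
eef_rot: [-3.14, 0.001, 1.571]
ft_force: [0.3, 0.4, -1.7]
grip_width: 0.0526
grip_force: 63.9
```

Run:
```python
from h import *
look("wrist",[("station_red",0)],"w8")
```

```text
wrist tcp [0.5811 0.346  0.1753] cam at [0.581 0.425 0.297]
  station_red 0.76 [198. 287.] [0.5841 0.344 ]
```

View pics/w8.png

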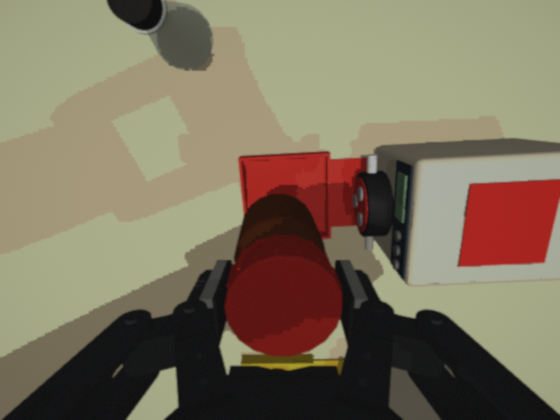

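The red tray spans cols 240–330 and rows 153–238, so its centre is about (286,197) and world (0.584, 0.345). The bottle is upright. Shifting +3 mm in x and −1 mm in y, then lowering.

jog_arm --grip '[48,48,48,48,48]' --pt "-1 3 10" --pt "0 0 22" --pt "0 0 20" --pt "0 0 12" --pt "0 0 6" --spin '[0,0,0,0,0]'

```text
time: 21.63
tcp_pos: [0.5836, 0.3443, 0.1024]
eef_rot: [-3.137, 0.002, 1.571]
ft_force: [-0.6, 0.2, -2.1]
grip_width: 0.0523
grip_force: 63.9
```

jog_arm --grip '[48,48,48,48,48]' --pt "0 0 1" --pt "0 0 1" --pt "0 0 0.5" --pt "0 0 0" --pt "0 0 0" --spin '[0,0,0,0,0]'

```text
time: 22.05
tcp_pos: [0.586, 0.3455, 0.1047]
eef_rot: [3.14, -0.001, 1.571]
ft_force: [-0.6, 0.2, -2.3]
grip_width: 0.0524
grip_force: 63.9
```

jog_arm --grip '[48,48,48,48,48]' --pt "0 0 1" --pt "0 0 1" --pt "0 0 1" --pt "0 0 0" --pt "0 0 0" --spin '[0,0,0,0,0]'

```text
time: 22.47
tcp_pos: [0.5855, 0.3452, 0.1007]
eef_rot: [3.141, -0.0, 1.571]
ft_force: [-0.9, -0.1, -0.5]
grip_width: 0.0524
grip_force: 64.1
```

jog_arm --grip '[48,48,48,48]' --pt "0 0 0.5" --pt "0 0 0.5" --pt "0 0 0" --pt "0 0 0" --spin '[0,0,0,0]'

```text
time: 22.8
tcp_pos: [0.5856, 0.3454, 0.1007]
eef_rot: [3.141, -0.001, 1.571]
ft_force: [-2.5, -0.3, 4.6]
grip_width: 0.0525
grip_force: 64.5
```

Touched down. Releasing, rising and moving back for a check.

jog_arm --grip '[60,75,80,80,80]' --pt "0 0 0" --pt "0 0 0" --pt "0 0 0" --pt "0 0 0" --pt "0 0 -10" --spin '[0,0,0,0,0]'

```text
time: 23.22
tcp_pos: [0.5839, 0.3444, 0.1068]
eef_rot: [-3.137, 0.002, 1.571]
ft_force: [-1.0, -0.5, -0.7]
grip_width: 0.0801
grip_force: 0.0
```

jog_arm --grip '[80,85,85,85,85]' --pt "0 0 -25" --pt "0 0 -30" --pt "0 0 -35" --pt "0 0 -35" --pt "0 0 -30" --spin '[0,0,0,0,0]'

```text
time: 23.63
tcp_pos: [0.5856, 0.3453, 0.268]
eef_rot: [3.139, -0.001, 1.571]
ft_force: [0.3, -0.4, -0.2]
grip_width: 0.0846
grip_force: 0.0
```

jog_arm --grip '[85,85,85,85,85]' --pt "-25 -20 -10" --pt "-30 -25 0" --pt "-30 -25 0" --pt "-30 -25 0" --pt "-20 -20 0" --spin '[0,0,0,0,0]'

```text
time: 24.05
tcp_pos: [0.4688, 0.2083, 0.275]
eef_rot: [3.141, 0.0, 1.57]
ft_force: [0.5, -0.4, 1.2]
grip_width: 0.0854
grip_force: 0.0
```

jog_arm --grip '[85,85,85,85]' --pt "-20 -10 0" --pt "0 0 0" --pt "0 0 0" --pt "0 0 0" --spin '[0,0,0,0]'

```text
time: 24.38
tcp_pos: [0.4607, 0.1904, 0.2751]
eef_rot: [3.14, -0.001, 1.571]
ft_force: [-0.1, 0.2, -0.6]
grip_width: 0.0854
grip_force: 0.0
```

Run:
```python
from h import *
for cam in("scene","side"):
    look(cam,[x for k in "red blue yellow green".split() for x in (("bottle_%s_center"%k,.0555),("station_"+k,0))]+[("meter",0),("flask",0)],"end_"+cam)
a=[cv2.imread("pics/end_scene.png")[100:340,60:480],cv2.imread("pics/end_side.png")[90:350,130:380]]
h=480; cv2.imwrite("pics/end.png",np.hstack([cv2.resize(a[0],(460,263)),cv2.resize(a[1],(330,263))]))
print(monitor.get_state()["ft_force"])
```

```text
scene tcp [0.4608 0.1906 0.2749] cam at [ 1.328 -0.229  0.888]
  bottle_red_center 0.88 [201. 411.] [0.5836 0.3454]
  station_red 0.76 [219. 406.] [0.5951 0.3362]
  station_red 0.39 [237. 158.] [ 0.4738 -0.3389]
  bottle_blue_center 0.79 [233. 254.] [ 0.5799 -0.0947]
  station_blue 0.7 [250. 255.] [ 0.5893 -0.0947]
  bottle_yellow_center 0.89 [216. 322.] [0.5702 0.0948]
  station_yellow 0.88 [228. 323.] [0.563  0.1022]
  bottle_green_center 0.59 [238. 158.] [ 0.5304 -0.333 ]
  bottle_green_center 0.22 [229. 323.] [0.6157 0.0819]
  station_green 0.89 [256. 163.] [ 0.542  -0.3325]
  station_green 0.54 [246.  91.] [ 0.4571 -0.5153]
  meter 0.73 [250.  90.] [ 0.4707 -0.5157]
  flask 0.64 [187. 433.] [0.4961 0.4782]
  flask 0.5 [231. 320.] [0.5719 0.0909]
side tcp [0.4603 0.1902 0.2742] cam at [0.414 1.112 1.188]
  bottle_red_center 0.79 [293. 240.] [0.5825 0.345 ]
  station_red 0.73 [308. 241.] [0.5809 0.3533]
  bottle_blue_center 0.8 [180. 264.] [ 0.5692 -0.091 ]
  station_blue 0.68 [190. 258.] [ 0.5888 -0.0977]
  bottle_yellow_center 0.84 [224. 256.] [0.5725 0.0989]
  station_yellow 0.59 [240. 257.] [0.5676 0.1149]
  station_yellow 0.15 [223. 252.] [0.5905 0.0465]
  bottle_green_center 0.72 [179. 260.] [ 0.5803 -0.0923]
  bottle_green_center 0.71 [132. 280.] [ 0.5385 -0.339 ]
  station_green 0.75 [146. 278.] [ 0.5467 -0.329 ]
  flask 0.79 [356. 269.] [0.4925 0.486 ]
[-0.80323354 -0.29741974 -0.05441292]
```

View pics/end.png

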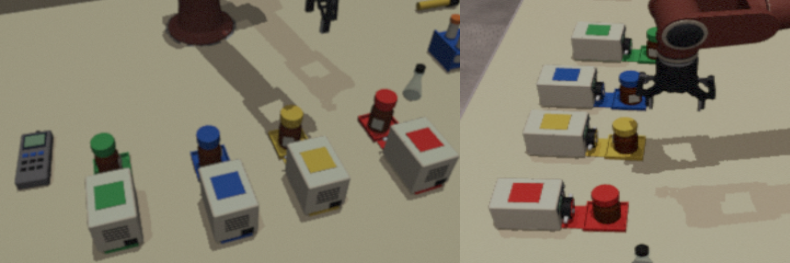

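All four bottles stand upright in their matching trays, and the meter and flask haven't moved. The blue estimate scatters a little, so I'll cross-check it by cap colour before handing in.

Run:
```python
from h import *
T=dict(red=(.585,.345),blue=(.5917,-.0977),yellow=(.575,.103),green=(.548,-.333))
H=dict(red=(0,8),blue=(105,125),yellow=(20,32),green=(50,80))
c=vision.camera("scene"); hsv=cv2.cvtColor(c["img"],cv2.COLOR_RGB2HSV)
for k,(x,y) in T.items():
    p=c["R"]@np.array([x,y,.108])+c["t"]; u=c["fx"]*p[0]/p[2]+c["cx"]; v=c["fy"]*p[1]/p[2]+c["cy"]
    m=cv2.inRange(hsv,(H[k][0],110,50),(H[k][1],255,255)); w=np.zeros_like(m); cv2.circle(w,(int(u),int(v)+3),14,255,-1); m&=w
    n,l,s,ce=cv2.connectedComponentsWithStats(m); i=1+np.argmax(s[1:,4]); b=s[i]
    # column centre and top edge (far rim of cap top)
    print(k,"pred",round(u,1),round(v,1),"blob",b, ray(c,(b[1],b[0]+b[2]/2),.108)[:2].round(3), "far rim x expected ~",round(x-.027,3))
```

```text
red pred 414.8 187.4 blob [402 181  21  21 328] [0.56  0.352] far rim x expected ~ 0.558
blue pred 252.4 222.4 blob [240 215  20  21 350] [ 0.565 -0.098] far rim x expected ~ 0.565
yellow pred 327.1 202.3 blob [316 196  21  21 367] [0.552 0.11 ] far rim x expected ~ 0.548
green pred 154.0 229.1 blob [143 222  21  21 349] [ 0.523 -0.333] far rim x expected ~ 0.521
```

All caps are within a few mm of the tray centres, so I'm handing in.

```bash
python3 -c "
from h import *
print(workorder.finish_job())"
```

```text
the job is handed in; nothing more can be done
None
```

All four bottles stand upright in the trays matching their caps, a few mm from centre by the last camera check; the meter and flask were left alone, and the job was handed in about 27 s into the 112 s limit, with no verdict returned.

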